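# Shut and bolt the reagent lockbox

## Task

The hatch of the blue steel reagent lockbox has been left ajar. Push the hatch shut with your fingertips, push the red knob along its slot until the bolt is fully home through the staple on the hatch, and then push the knob over through the side notch until the handle lies fully down, so that the bolt cannot slide back. Only push, and gently: nothing is to be lifted, the hatch is not to be opened wider, the box must not be shoved out of its place, and the other things on the bench are to be left alone.

Things in the scene. Friction and masses are not known exactly. Their poses are not given: they have to be found in the camera images.
- lockbox: Blue sheet-steel box, about 5 kg, standing loose on rubber feet; 190 mm along its x, 280 along its y, top 92 mm above the bench. Origin: centre of its underside, on the bench; at yaw 0 x points away from the robot, y left, z up. The top's right part (y -140 to -10 mm) is a fixed deck carrying a slide bolt along y; its left part (y -10 to +140) is the hatch, flush with the deck when shut.
- hatch (a joint): Hatch angle, rad: 0 shut, grows as it opens; ajar at the start (0.28 to 0.62). Hinged on the box's left top edge (y = +140 mm, z = 92 mm), so its right edge, 150 mm from the hinge, rises. Stiff: stays at any angle; 3 to 6 N near the free edge push it down. Plate 4 mm thick. If the bolt's rod is pushed out while the hatch is ajar, the hatch cannot shut.
- bolt (a joint): Travel of the bolt, m, toward +y of the box (left, into the staple): 0 drawn back, 0.045 fully home at its stop; 0 to 0.011 at the start. Rod 12 mm thick, axis at box x = 0, z = 102 mm. Needs about 2 N and stays where it is left.
- handle (a joint): Angle of the bolt's handle, rad, about the bolt's axis: 0 upright (start), grows as the knob tips toward -x of the box (to the robot), 1.5 fully down, nearly level, at its stop. It can tip only at the side notch, with the bolt at 0.042 to 0.045 m; then it keeps the bolt from sliding back. Needs about 1 N at the knob and stays where it is left.
- knob (a point): Centre of the red ball knob, 20 mm across, at the end of the handle, 50 mm from the bolt's axis; the shank below it is 7 mm thick. With the handle upright it is at box x = 0, y = -90 mm + bolt travel, z = 152 mm; with the handle down it is at about box x = -50 mm, z = 106 mm.
- hatch_edge (a point): A point on the hatch's top face 25 mm in from its free edge and 55 mm from the staple toward the robot (box x = -55 mm, y = +15 mm, z = 92 mm when shut): a good place to push it down.
- notch (a point): Far end of the slot, at the level of the case's top: box x = 0, y = -45 mm, z = 117.5 mm. The bolt's aluminium case spans x -12 to +12 mm, y -112 to -28 mm. Its L-shaped slot, 9.5 mm wide, runs along y in the top face from y = -96 to -40.5 mm and there turns toward -x into the side notch (y -51.5 to -40.5 mm), cut through the front lip and front wall.
- vial_yellow_b: Bystander: capped glass vial with yellow liquid, 23 mm across, 62 mm high, standing to the right of the box. Origin at the centre of its underside.
- cap_loose: Bystander: white upturned screw cap, 29 mm across, 14 mm high, to the right of the box. Origin at the centre of its underside.
- amber_bottle: Bystander: brown bottle, 32 mm across, 53 mm high, behind the box. Origin at the centre of its underside.
- filter_tin: Bystander: blue round tin, 70 mm across, 34 mm high, to the right of the box. Origin at the centre of its underside.
- marker: Bystander: marker pen, white with blue cap, 135 mm long along its y, 16 mm thick, lying behind the box. Origin under its middle.
- staple (a point): Steel staple on the hatch, middle of its free edge: 22 mm wide (x), 14 mm long (y), 21 mm high; this point is on the hatch's face under it, at box x = 0, y = +7 mm, z = 92 mm when shut. The bolt's rod passes under it.

How it is judged (in metres and radians):
On the way, in this order (a step that is already met when the one before it is completed fails the run):
1. the hatch is shut, with the bolt still drawn back (value of joint hatch below 0.025 rad and value of joint bolt below 0.02 m), for 0.2 s.
2. the bolt is pushed home through the staple, to the corner of the slot (value of joint bolt above 0.04 m and value of joint hatch below 0.03 rad), for 0.2 s.
3. the handle is pushed down through the side notch (value of joint handle above 1.25 rad and value of joint bolt above 0.04 m), for 0.2 s.
At the end, for the whole second after the job is handed in: The hatch is shut (within 0.03 rad), the bolt is home (more than 40 of its 45 mm) and its handle lies down in the side notch (past 1.25 of 1.5 rad), all at rest, and the lockbox is within 25 mm of where it stood (all of step 3 and value of joint hatch below 0.03 rad and distance of lockbox from where it was at the start of the episode below 0.025 m and linear speed of lockbox below 0.01 m/s and not (velocity of joint handle above 0.1 rad/s) and not (velocity of joint handle below -0.1 rad/s)); the robot touches nothing.
It fails at once if the lockbox is lifted, tipped or shoved more than 25 mm (distance of lockbox from where it was at the start of the episode above 0.025 m or height (world z) of lockbox above 0.012 m or angle between lockbox's own z axis and vertical above 0.08 rad).
It fails at once if the hatch is lifted wider open (value of joint hatch above 0.75 rad).
It fails at once if the lockbox, its hatch or its bolt is pushed or squeezed with more than 60 N (contact force between the arm and lockbox above 60 N).
It fails at once if another thing on the bench is moved more than 20 mm or lifted (distance of any of vial_yellow_b, cap_loose, amber_bottle, filter_tin, marker from where it was at the start of the episode above 0.02 m).
It also fails if it takes over 64 s, if anything falls off the work surface, if the arm or the gripper's body presses on something with over 40 N, if the wrist force passes 120 N, or if a joint passes its speed limit or range.

## Robot

A 6-joint arm with a two-finger parallel gripper is mounted at the origin on a cart in front of the work surface, level with it; the furniture and walls round the work are solid. World frame = base frame: x ahead of the robot, y to its left, z up, the work surface at z = 0. Lengths are in mm, angles in rad, forces in N, time in s.
With the tool pointing down it reaches from about 325 to 775 mm from the base axis. Payload 5.5 kg.
Tool frame: the origin (TCP) lies on the centre line of the jaws, within the pads' length; the fingertips stand 14 mm ahead of it and the grasp point (between the pads) lies 5 mm behind it (ctrl.tcp_to_tips is the distance from the TCP to the fingertips, in mm); z points along the fingers, y is the direction in which the jaws open and shut (so a half turn about z gives the same grasp; the last joint's range is limited). The gripper opens to 88 mm and grips with 3 to 60 N. Pads are 20 mm wide; open, the fingers measure 115 mm over their backs; the gripper's body (75 mm by 178 mm) begins 61 mm behind the grasp point.
Start: joints at [-1.336, 0.091, 1.231, -0, 1.82, -0.057], TCP at [172.605, -574.651, 236.631] pointing down, gripper open.
Joint ranges: [-2.87, 2.87], [-0.86, 2.18], [0.17, 2.46], [-1.51, 4.65], [0.06, 2.69], [-2.65, 2.65]. Speed limits (rad/s): [2.57, 2.57, 3.01, 3.14, 3.14, 3.14].

## Interface

Orientations are given as a unit quaternion [w, x, y, z].
In Python, from station import ctrl, camera, workorder gives the robot as it stands.
- The arm moves only by the tool servo_tool, never from a script. Its arguments are lists of equal length, an entry for each row: "offset": the shift along the world's x, y, z in cm, a list of three; "twist": the turn, a rotation vector about the world's x, y, z in degrees, a list of three; "gripper": the gripper's target within -1 to 1 (fully open at 1, half-way at 0, shut at -1). In form: {"offset": [[dx, dy, dz], ...], "twist": [[wx, wy, wz], ...], "gripper": [gripper, ...]}. A call has 1 to 12 rows; each row shifts and turns the commanded pose from where the row before left it; what a row does not reach is not made up. A row lasts 1/12 s, in which the tool goes at most 41.7 mm and 7.16 degrees, less where a joint would pass 70% of its speed; a pose out of reach is approached as far as the arm can. A call is refused whole if a number of a shift passes 4.17 or a number of a turn 7.16, either way. A call with a gripper value outside its range is refused whole. The fingers move at their own pace and stop on an object; the grip force is fixed at half the most. Time passes only in rows, so rows that do not move let the fingers close. It gives the time, the measured TCP pose, the force and the opening at its end, in the units of the state.
- ctrl.observe(): the state, without advancing time (a new reading comes with each control period).
- camera(name): name is "scene" or "top" or "wrist"; returns a dict with "img" (480x640x3 uint8, blue, green, red), "camera_matrix" (3x3 intrinsics, pixels), "distortion" ([k1, k2, p1, p2, k3] as OpenCV has them; the pictures are not rectified), "cam_to_world" (4x4, takes a point from camera to world coordinates); the wrist camera has in their place "tool_from_camera" (4x4, takes a point from camera to tool coordinates, whose origin is the TCP and whose axes are the flange's). Camera axes: x right, y down, z forward; pixel columns grow to the right and rows downward; lengths in mm; the calibration is good to about 2 mm. A picture is of the moment at which its call begins: read the wrist's pose just before it. There is no depth.
- workorder.finish_job(): hands the job in, once; it reports no verdict.
The state is a dict: "clock": time; "joint_pos": joint angles; "qd": joint speeds; "tau": joint torques, N m; "position": TCP position; "orientation": TCP orientation; "ft_force": force on the tool from outside, world axes, zero at the start; "ft_torque": the same for the moment, N m; "grip_width": finger opening in mm.
Only numpy, scipy, OpenCV 4.12 (cv2) and the standard library are available. Lean on these libraries where they do the work, as an engineer would, in place of code of your own. Each camera call takes 0.05 s, during which the arm holds its last target. There are 200 camera calls.

## Working session

There is one attempt and no reset: what is moved stays moved. The work goes in short steps, Python scripts to look and compute and a tool call to move; the robot and the scene stay as the last step left them, time stands still between calls to the robot, and variables do not carry over. Pictures are saved under pics/ and viewed, on a budget of 10 in all, crops included, one or two more only if the job needs it, and the job is handed in when it is done.

Besides the shell and the picture viewer there is one more tool, called in YAML: its name, and indented under it one key for each argument. servo_tool: Moves the arm, as the interface text tells. Its arguments: {"type":"object","properties":{"offset":{"type":"array"},"twist":{"type":"array"},"gripper":{"type":"array"}},"required":["offset","twist","gripper"]}

```bash
mkdir -p pics; ls
python3 - <<'E'
from station import ctrl,camera
import cv2,numpy as np
s=ctrl.observe();print(s['clock'],s['position'],s['orientation'],s['grip_width'],ctrl.tcp_to_tips)
a=camera('scene');b=camera('top')
for n,c in(('scene',a),('top',b)):
    cv2.imwrite(f'pics/{n}0.png',c['img']);print(n,c['camera_matrix'],c['distortion'],c['cam_to_world'])
E
```

```text
pics
0.0 [ 172.52759112 -574.36949806  235.49550691] [-9.90591909e-04  9.89377187e-01  1.45367774e-01 -1.01246073e-04] 88.0272638037009 14.0
scene [[441.51294165   0.         321.75530245]
 [  0.         441.51294165 242.75162499]
 [  0.           0.           1.        ]] [-0.10732693  0.          0.          0.          0.        ] [[-6.89212156e-01 -4.13268699e-01  5.95143332e-01  6.23445807e+00]
 [-7.24521513e-01  3.84665802e-01 -5.71927266e-01  4.00928675e+02]
 [ 7.42834976e-03 -8.25373372e-01 -5.64538410e-01  6.20635606e+02]
 [ 0.00000000e+00  0.00000000e+00  0.00000000e+00  1.00000000e+00]]
top [[450.20394691   0.         322.52319477]
 [  0.         450.20394691 239.28247977]
 [  0.           0.           1.        ]] [-0.06108813  0.          0.          0.          0.        ] [[-2.08092229e-02 -9.97787017e-01  6.31509646e-02  4.86663457e+02]
 [-9.99649574e-01  2.17985939e-02  1.50183491e-02 -1.00280625e+02]
 [-1.63617160e-02 -6.28163146e-02 -9.97890978e-01  9.80415797e+02]
 [ 0.00000000e+00  0.00000000e+00  0.00000000e+00  1.00000000e+00]]
```

View pics/scene0.png

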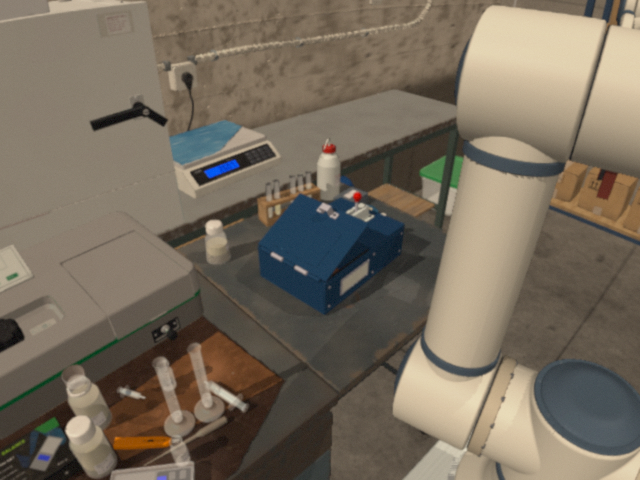

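View pics/top0.png

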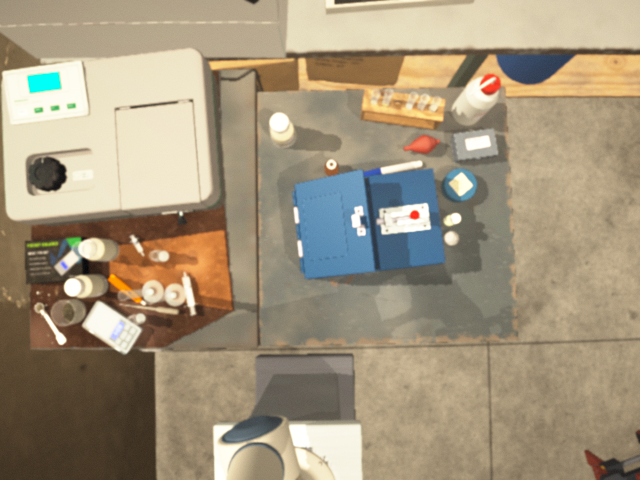

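The scene view shows the box with the hatch ajar and the knob at (357,197). In the top view the deck's right edge runs (436,170)-(444,264), the hinge edge is at about x=297-303, and the knob is at (415,214).

```bash
cat > h.py <<'E'
import cv2,numpy as np
def ray(c,uv,T=None):
    T=c['cam_to_world'] if T is None else T
    p=cv2.undistortPoints(np.array([[uv]],float),c['camera_matrix'],c['distortion'])[0,0]
    d=np.asarray(T)[:3,:3]@np.r_[p,1]
    return np.asarray(T)[:3,3],d/np.linalg.norm(d)
def plane(c,uv,z,T=None):
    o,d=ray(c,uv,T);return o+d*(z-o[2])/d[2]
def tri(r1,r2):
    (a,d),(b,e)=r1,r2
    t=np.linalg.lstsq(np.c_[d,-e],b-a,rcond=None)[0]
    p,q=a+t[0]*d,b+t[1]*e
    return (p+q)/2,np.linalg.norm(p-q)
def red(img,roi):
    x0,y0,x1,y1=roi
    h=cv2.cvtColor(img[y0:y1,x0:x1],cv2.COLOR_BGR2HSV)
    m=(((h[...,0]<8)|(h[...,0]>172))&(h[...,1]>150)&(h[...,2]>90)).astype(np.uint8)
    n,l,s,ce=cv2.connectedComponentsWithStats(m);i=1+s[1:,4].argmax()
    return ce[i]+[x0,y0],s[i]
E
python3 - <<'E'
import cv2,numpy as np
from h import *
from station import camera
a=camera('scene');b=camera('top')
ka,sa=red(a['img'],(340,180,375,215));kb,sb=red(b['img'],(395,195,435,235));print(ka,sa,kb,sb)
print('knob',tri(ray(a,ka),ray(b,kb)),plane(b,kb,152))
h=cv2.cvtColor(b['img'],cv2.COLOR_BGR2HSV)
m=((h[...,0]>98)&(h[...,0]<118)&(h[...,1]>140)).astype(np.uint8);m[:160]=0;m[285:]=0;m[:,:285]=0;m[:,455:]=0
m=cv2.morphologyEx(m,cv2.MORPH_OPEN,np.ones((5,5)))
c=max(cv2.findContours(m,0,2)[0],key=cv2.contourArea)
ap=cv2.approxPolyDP(c,4,True)[:,0];print(ap.tolist())
for p in ap: print(p,plane(b,p.astype(float),92).round(1))
A=b['img'][150:300,280:480];B=a['img'][170:320,240:440]
f=lambda x:cv2.resize(x,None,fx=4,fy=4,interpolation=cv2.INTER_CUBIC)
cv2.imwrite('pics/z.png',cv2.resize(np.vstack([f(A),f(B)])[:,:],(600,900))[:, :] if 0 else np.hstack([cv2.resize(A,(400,300),interpolation=2),cv2.resize(B,(400,300),interpolation=2)]))
E
```

```text
[356.76363636 196.63636364] [13 13  8  9 55] [414.29824561 214.68421053] [15 16  9  8 57]
knob (array([ 581.1553575 , -258.80180825,  150.18973563]), np.float64(0.001018150384678241)) [ 580.94969468 -258.45581424  152.        ]
[[372, 170], [377, 174]]
[372 170] [ 679.4 -188.6   92. ]
[377 174] [ 671.1 -198.4   92. ]
```

View pics/z.png

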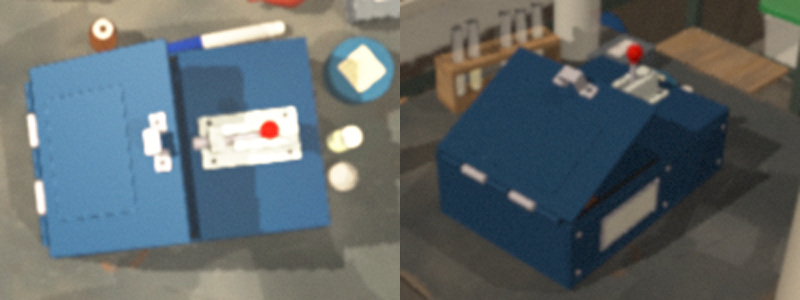

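Run:
```python
from h import *
from station import camera
a=camera('scene');b=camera('top')
P={k:plane(b,v,92) for k,v in dict(Rf=(432.5,169),Rn=(444,263.5),Hf=(295.5,184),Hn=(305,278.5)).items()}
for k,v in P.items():print(k,v.round(1))
d=lambda i,j:np.linalg.norm(P[i]-P[j]).round(1)
print(d('Rf','Rn'),d('Hf','Hn'),d('Rf','Hf'),d('Rn','Hn'))
ey=(P['Hf']-P['Rf']+P['Hn']-P['Rn']);ex=P['Rf']-P['Rn']+P['Hf']-P['Hn']
print('yaw',np.degrees(np.arctan2(-ey[0],ey[1])),np.degrees(np.arctan2(ex[1],ex[0])))
c=sum(P.values())/4;print('centre',c)
yaw=(np.arctan2(-ey[0],ey[1])*2+np.arctan2(ex[1],ex[0]))/3
R=np.array([[np.cos(yaw),-np.sin(yaw),0],[np.sin(yaw),np.cos(yaw),0],[0,0,1]])
c[2]=0
for n,u,v in(('far',(300,195),(363,170.5)),('near',(368.5,240),(375,271.5))):
    q,e=tri(ray(a,u),ray(b,v));l=R.T@(q-c);print(n,q.round(1),e.round(1),'box',l.round(1),'ang',np.arctan2(l[2]-92,140-l[1]))
print('knob box',R.T@(np.array([581,-258.6,151])-c))
for n,p in(('edge',(-55,15,92)),('notch',(0,-45,152)),('down',(-50,-45,106))):print(n,(c+R@p).round(1))
print(c,np.degrees(yaw))
```

```text
Rf [ 678.9 -309.7   92. ]
Rn [ 489.8 -325.4   92. ]
Hf [654.7 -35.2  92. ]
Hn [466.3 -50.8  92. ]
189.7 189.0 275.5 275.6
yaw 4.969601313621347 4.724397198651152
centre [ 572.41151671 -180.28194791   92.        ]
far [ 665.6 -165.2  155.1] 1.2 box [ 94.1   7.1 155.1] ang 0.44318580677520525
near [ 478.  -185.7  117.8] 1.5 box [-94.5   2.6 117.8] ang 0.18585773923901797
knob box [  1.88408781 -78.7650274  151.        ]
edge [ 516.3 -170.    92. ]
notch [ 576.2 -225.1  152. ]
down [ 526.4 -229.4  106. ]
[ 572.41151671 -180.28194791    0.        ] 4.887866608631281
```

The measurements are consistent: 189.5×275.5 mm against 190×280, knob z of 150, hatch at about 0.44 rad, and bolt travel of about 10 mm. I'll move above the hatch with the fingers shut.

servo_tool:
  offset:
    - [1.9, 2.3, 0]
    - [1.9, 2.3, 0]
    - [1.9, 2.3, 0]
    - [1.9, 2.3, 0]
    - [1.9, 2.3, 0]
    - [1.9, 2.3, 0]
    - [1.9, 2.3, 0]
    - [1.9, 2.3, 0]
    - [1.9, 2.3, 0]
    - [1.9, 2.3, 0]
    - [1.9, 2.3, 0]
    - [1.9, 2.3, 0]
  twist:
    - [0, 0, -1]
    - [0, 0, -1]
    - [0, 0, -1]
    - [0, 0, -1]
    - [0, 0, -1]
    - [0, 0, -1]
    - [0, 0, -1]
    - [0, 0, -1]
    - [0, 0, -1]
    - [0, 0, -1]
    - [0, 0, -1]
    - [0, 0, -1]
  gripper: [-1, -1, -1, -1, -1, -1, -1, -1, -1, -1, -1, -1]

```text
clock: 1.3
position: [401.3, -297.4, 236.8]
orientation: [0.0, 0.999, 0.041, 0.0]
ft_force: [-0.6, 0.3, -0.5]
grip_width: 11.7
```

servo_tool:
  offset:
    - [1.9, 2.3, 0]
    - [1.9, 2.3, 0]
    - [1.9, 2.3, 0]
    - [1.9, 2.3, 0]
    - [1.9, 2.3, 0]
    - [1.9, 2.3, 0]
    - [0, 0, 0]
    - [0, 0, 0]
  twist:
    - [0, 0, 0]
    - [0, 0, 0]
    - [0, 0, 0]
    - [0, 0, 0]
    - [0, 0, 0]
    - [0, 0, 0]
    - [0, 0, 0]
    - [0, 0, 0]
  gripper: [-1, -1, -1, -1, -1, -1, -1, -1]

```text
clock: 1.97
position: [515.0, -159.6, 236.3]
orientation: [-0.0, 0.999, 0.043, -0.0]
ft_force: [0.1, 0.6, 0.6]
grip_width: 0.3
```

servo_tool:
  offset:
    - [0, 0, -1.3]
    - [0, 0, -1.3]
    - [0, 0, -1.3]
    - [0, 0, -1.3]
    - [0, 0, -1.3]
    - [0, 0, -0.5]
    - [0, 0, -0.5]
    - [0, 0, -0.5]
    - [0, -0.1, -0.4]
    - [0, -0.1, -0.4]
    - [0, -0.1, -0.4]
    - [0, -0.1, -0.4]
  twist:
    - [0, 0, 0]
    - [0, 0, 0]
    - [0, 0, 0]
    - [0, 0, 0]
    - [0, 0, 0]
    - [0, 0, 0]
    - [0, 0, 0]
    - [0, 0, 0]
    - [0, 0, 0]
    - [0, 0, 0]
    - [0, 0, 0]
    - [0, 0, 0]
  gripper: [-1, -1, -1, -1, -1, -1, -1, -1, -1, -1, -1, -1]

```text
clock: 2.97
position: [515.0, -164.9, 140.8]
orientation: [0.0, 0.999, 0.041, 0.001]
ft_force: [1.5, -1.6, 2.4]
grip_width: 0.0
```

servo_tool:
  offset:
    - [0, -0.1, -0.4]
    - [0, -0.1, -0.4]
    - [0, -0.1, -0.4]
    - [0, -0.1, -0.4]
    - [0, -0.1, -0.4]
    - [0, -0.1, -0.4]
    - [0, 0, -0.3]
    - [0, 0, -0.3]
    - [0, 0, -0.2]
    - [0, 0, -0.1]
    - [0, 0, 0]
  twist:
    - [0, 0, 0]
    - [0, 0, 0]
    - [0, 0, 0]
    - [0, 0, 0]
    - [0, 0, 0]
    - [0, 0, 0]
    - [0, 0, 0]
    - [0, 0, 0]
    - [0, 0, 0]
    - [0, 0, 0]
    - [0, 0, 0]
  gripper: [-1, -1, -1, -1, -1, -1, -1, -1, -1, -1, -1]

```text
clock: 3.88
position: [514.3, -170.7, 107.2]
orientation: [0.0, 0.999, 0.041, -0.0]
ft_force: [-0.4, 0.6, -1.2]
grip_width: 0.9
```

servo_tool:
  offset:
    - [0, 0, -0.1]
    - [0, 0, -0.1]
    - [0, 0, 0]
  twist:
    - [0, 0, 0]
    - [0, 0, 0]
    - [0, 0, 0]
  gripper: [-1, -1, -1]

```text
clock: 4.13
position: [514.4, -170.8, 106.3]
orientation: [0.0, 0.999, 0.041, -0.0]
ft_force: [-3.1, 0.9, 3.7]
grip_width: 0.4
```

Run:
```python
from h import *
from station import camera,ctrl
a=camera('scene');b=camera('top')
print(ctrl.observe()['ft_force'])
A=b['img'][150:300,280:480];B=a['img'][170:320,240:440]
cv2.imwrite('pics/z2.png',np.hstack([cv2.resize(A,(400,300),interpolation=2),cv2.resize(B,(400,300),interpolation=2)]))
```

```text
[-2.39733632  0.97871071  5.7633975 ]
```

View pics/z2.png

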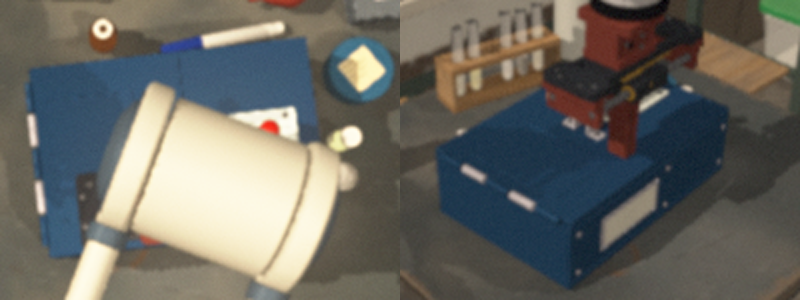

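The scene crop shows the fingertips on the hatch face in front of the staple (about (620,150)), with the hatch looking flush with the deck. I'll press a little more to get a clear stop.

servo_tool:
  offset:
    - [0, 0, -0.1]
    - [0, 0, -0.1]
    - [0, 0, 0]
    - [0, 0, 0]
  twist:
    - [0, 0, 0]
    - [0, 0, 0]
    - [0, 0, 0]
    - [0, 0, 0]
  gripper: [-1, -1, -1, -1]

```text
clock: 4.57
position: [514.4, -170.8, 106.2]
orientation: [0.0, 0.999, 0.041, 0.0]
ft_force: [-5.9, 1.9, 13.9]
grip_width: 0.8
```

The hatch is at a hard stop: tip z is 92.2 and the force rose to 14 N with no travel. Next I'll lift and go to the right of the knob.

servo_tool:
  offset:
    - [0, 0, 2]
    - [0, 0, 2.5]
    - [0, 0, 2.5]
    - [0, 0, 2.7]
    - [1.4, -2.5, 0]
    - [1.4, -2.5, 0]
    - [1.4, -2.5, 0]
    - [1.4, -2.5, 0]
    - [1.4, -2.4, 0]
    - [0, 0, 0]
    - [0, 0, 0]
  twist:
    - [0, 0, 0]
    - [0, 0, 0]
    - [0, 0, 0]
    - [0, 0, 0]
    - [0, 0, 0]
    - [0, 0, 0]
    - [0, 0, 0]
    - [0, 0, 0]
    - [0, 0, 0]
    - [0, 0, 0]
    - [0, 0, 0]
  gripper: [-1, -1, -1, -1, -1, -1, -1, -1, -1, -1, -1]

```text
clock: 5.48
position: [584.5, -295.5, 198.5]
orientation: [-0.001, 0.999, 0.04, -0.001]
ft_force: [-0.2, 0.2, 0.1]
grip_width: 0.3
```

Run:
```python
from h import *
from station import camera,ctrl
s=ctrl.observe();w=camera('wrist');a=camera('scene')
from scipy.spatial.transform import Rotation as Ro
q=np.array(s['orientation']);T=np.eye(4);T[:3,:3]=Ro.from_quat(q,scalar_first=True).as_matrix();T[:3,3]=s['position']
T=T@w['tool_from_camera'];print(s['position'],s['ft_force'],T[:3,3],T[:3,2])
try:
    k,st=red(w['img'],(0,0,640,480));print(k,st,plane(w,k,152,T))
except Exception as e:print(e)
cv2.imwrite('pics/z3.png',np.hstack([cv2.resize(w['img'],(400,300)),cv2.resize(a['img'][170:320,240:440],(400,300),interpolation=2)]))
```

```text
[ 584.48885802 -295.54875457  198.47427109] [-0.21847073  0.18791647  0.11453398] [ 658.68592075 -290.61698436  347.10918617] [-0.27043871 -0.01863054 -0.96255691]
[245.40264798 279.25700935] [ 226  259   40   41 1284] [ 581.23352465 -259.38278336  152.        ]
```

View pics/z3.png

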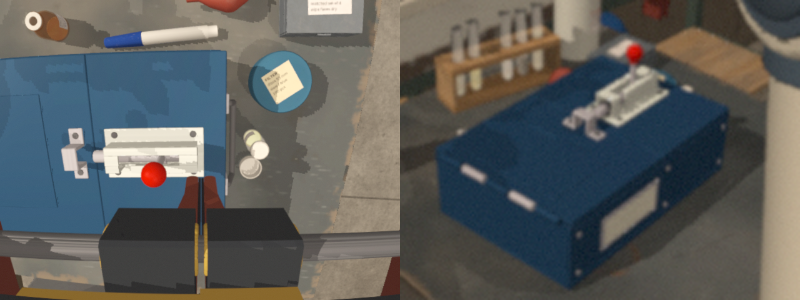

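The wrist view shows the hatch flush, with the rod tip at (100,157) in front of the staple at (72,150). The knob at (153,175) measures (581,-259). I'll descend to its right and push along the slot.

servo_tool:
  offset:
    - [0, 0, -1.5]
    - [0, 0, -1.5]
    - [0, 0, -1.5]
    - [-0.04, 0.4, 0]
    - [-0.03, 0.4, 0]
    - [-0.04, 0.4, 0]
    - [-0.03, 0.4, 0]
    - [-0.03, 0.4, 0]
    - [-0.04, 0.4, 0]
    - [-0.03, 0.4, 0]
    - [-0.03, 0.4, 0]
    - [-0.04, 0.4, 0]
  twist:
    - [0, 0, 0]
    - [0, 0, 0]
    - [0, 0, 0]
    - [0, 0, 0]
    - [0, 0, 0]
    - [0, 0, 0]
    - [0, 0, 0]
    - [0, 0, 0]
    - [0, 0, 0]
    - [0, 0, 0]
    - [0, 0, 0]
    - [0, 0, 0]
  gripper: [-1, -1, -1, -1, -1, -1, -1, -1, -1, -1, -1, -1]

```text
clock: 6.58
position: [581.6, -258.5, 156.1]
orientation: [0.0, 0.999, 0.041, 0.0]
ft_force: [-0.1, -2.5, 1.8]
grip_width: 0.3
```

servo_tool:
  offset:
    - [-0.03, 0.3, 0]
    - [-0.02, 0.3, 0]
    - [-0.02, 0.2, 0]
    - [-0.02, 0.2, 0]
    - [0, 0, 0]
  twist:
    - [0, 0, 0]
    - [0, 0, 0]
    - [0, 0, 0]
    - [0, 0, 0]
    - [0, 0, 0]
  gripper: [-1, -1, -1, -1, -1]

```text
clock: 7.0
position: [580.6, -248.2, 155.5]
orientation: [-0.0, 0.999, 0.041, -0.0]
ft_force: [0.8, -1.5, 1.4]
grip_width: 0.6
```

```bash
cat > look.py <<'E'
from h import *
from station import camera,ctrl
import sys
from scipy.spatial.transform import Rotation as Ro
s=ctrl.observe();w=camera('wrist');a=camera('scene')
T=np.eye(4);T[:3,:3]=Ro.from_quat(np.array(s['orientation']),scalar_first=True).as_matrix();T[:3,3]=s['position']
T=T@w['tool_from_camera'];print(s['position'],s['ft_force'])
try:
    k,st=red(w['img'],(0,0,640,480));ka,sa=red(a['img'],(320,170,380,240))
    print(k,st,plane(w,k,152,T),ka,sa,tri(ray(w,k,T),ray(a,ka)))
except Exception as e:print(e)
cv2.imwrite(f'pics/{sys.argv[1]}.png',np.hstack([cv2.resize(w['img'],(400,300)),cv2.resize(a['img'][170:320,240:440],(400,300),interpolation=2)]))
E
python3 look.py z4
```

```text
[ 580.56663911 -248.17823228  155.54104837] [ 0.75139108 -1.45166914  1.37369955]
[269.65366821 315.20290813] [ 246  295   50   39 1513] [ 580.25462243 -228.72302642  152.        ] [332.26845638 175.84563758] [  1   0  23  15 149] (array([ 612.84289982, -225.85159817,  203.53416242]), np.float64(20.82403716756037))
```

servo_tool:
  offset:
    - [-0.02, 0.2, 0]
    - [-0.02, 0.2, 0]
    - [0, 0.1, 0]
    - [0, 0, 0]
  twist:
    - [0, 0, 0]
    - [0, 0, 0]
    - [0, 0, 0]
    - [0, 0, 0]
  gripper: [-1, -1, -1, -1]

```text
clock: 7.43
position: [580.1, -243.9, 155.3]
orientation: [0.0, 0.999, 0.041, -0.0]
ft_force: [1.6, -3.0, -1.2]
grip_width: 0.3
```

```bash
python3 look.py z5
```

```text
[ 580.06015443 -243.93518438  155.28773386] [ 1.60022299 -3.03197318 -1.17640451]
[270.05792277 315.22503329] [ 247  295   49   39 1502] [ 579.89813879 -224.66589189  152.        ] [330.82781457 176.39072848] [  0   0  22  16 151] (array([ 612.69910046, -221.55999508,  203.74830721]), np.float64(21.187144591880536))
```

View pics/z5.png

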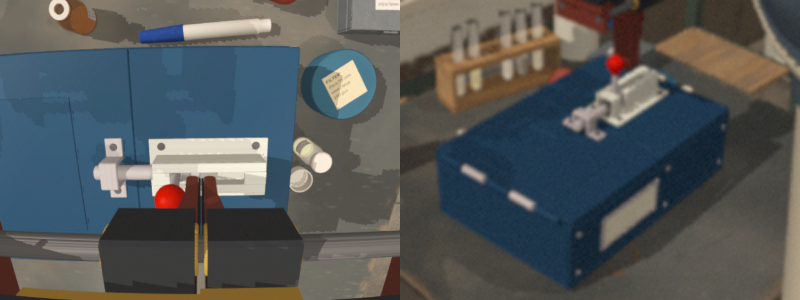

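The rod is through the staple ((125,172) in the wrist half) and the knob touches the fingertips' left side at (170,197). I'll push on gently until the stop shows in the force.

servo_tool:
  offset:
    - [0, 0.1, 0]
    - [0, 0.1, 0]
    - [0, 0, 0]
    - [0, 0, 0]
  twist:
    - [0, 0, 0]
    - [0, 0, 0]
    - [0, 0, 0]
    - [0, 0, 0]
  gripper: [-1, -1, -1, -1]

```text
clock: 7.87
position: [580.0, -243.5, 155.4]
orientation: [0.002, 0.999, 0.04, -0.0]
ft_force: [0.3, -8.7, -2.4]
grip_width: 0.6
```

The bolt is at its stop: 8.7 N with no motion. I'll back off, rise and go behind the knob (+x side).

servo_tool:
  offset:
    - [0, -0.7, 0]
    - [0, -0.7, 0]
    - [0, 0, 1.5]
    - [0, 0, 1.5]
    - [0, 0, 1.5]
    - [1.4, 0, 0]
    - [1.4, 0, 0]
    - [0, 1.7, 0]
    - [0, 1.7, 0]
    - [0, 0, -1.5]
    - [0, 0, -1.5]
    - [0, 0, -1.6]
  twist:
    - [0, 0, 0]
    - [0, 0, 0]
    - [0, 0, 0]
    - [0, 0, 0]
    - [0, 0, 0]
    - [0, 0, 0]
    - [0, 0, 0]
    - [0, 0, 0]
    - [0, 0, 0]
    - [0, 0, 0]
    - [0, 0, 0]
    - [0, 0, 0]
  gripper: [-1, -1, -1, -1, -1, -1, -1, -1, -1, -1, -1, -1]

```text
clock: 8.87
position: [608.1, -219.7, 155.0]
orientation: [-0.0, 0.999, 0.042, 0.001]
ft_force: [0.4, -0.0, -0.1]
grip_width: 0.2
```

servo_tool:
  offset:
    - [0, 0, 0]
  twist:
    - [0, 0, 0]
  gripper: [-1]

```text
clock: 8.95
position: [606.5, -219.4, 150.7]
orientation: [-0.002, 0.999, 0.042, -0.003]
ft_force: [-0.0, -0.2, -0.5]
grip_width: 0.2
```

```bash
python3 look.py z6
```

```text
[ 606.49397565 -219.40927814  150.74889309] [-0.03571746 -0.20695842 -0.52309806]
[485.24603175  35.78643579] [ 418    5  129   48 1386] [ 711.94006097 -264.16688486  152.        ] [347.1147541  202.04918033] [23 28  9  9 61] (array([ 709.3920567 , -319.88011719,   58.40912255]), np.float64(65.19156001255745))
```

View pics/z6.png

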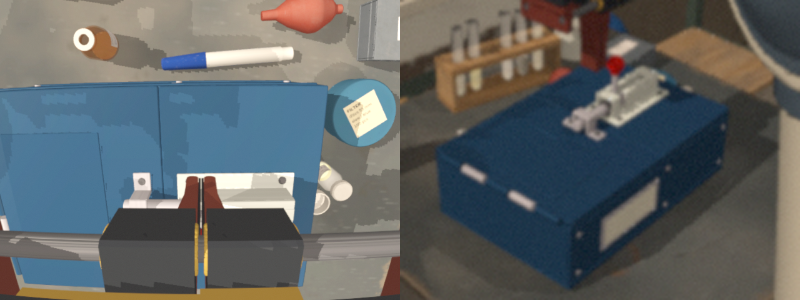

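The fingers are behind the knob with the rod through the staple. Next I'll push toward the robot (-x of the box).

servo_tool:
  offset:
    - [-0.4, -0.03, 0]
    - [-0.4, -0.03, 0]
    - [-0.4, -0.03, 0]
    - [-0.4, -0.03, 0]
    - [-0.4, -0.03, 0]
    - [-0.4, -0.03, -0.1]
    - [-0.4, -0.04, -0.2]
    - [-0.4, -0.04, -0.2]
    - [-0.4, -0.04, -0.2]
    - [-0.4, -0.04, -0.2]
    - [-0.4, -0.03, 0]
    - [0, 0, 0]
  twist:
    - [0, 0, 0]
    - [0, 0, 0]
    - [0, 0, 0]
    - [0, 0, 0]
    - [0, 0, 0]
    - [0, 0, 0]
    - [0, 0, 0]
    - [0, 0, 0]
    - [0, 0, 0]
    - [0, 0, 0]
    - [0, 0, 0]
    - [0, 0, 0]
  gripper: [-1, -1, -1, -1, -1, -1, -1, -1, -1, -1, -1, -1]

```text
clock: 10.05
position: [563.3, -225.4, 145.2]
orientation: [-0.0, 0.999, 0.041, -0.001]
ft_force: [-0.6, 0.2, 0.9]
grip_width: 0.9
```

```bash
python3 look.py z7
```

```text
[ 563.34839886 -225.39734455  145.23123446] [-0.60880124  0.18895621  0.90329325]
[336.82075472 293.6572327 ] [327 283  20  27 318] [ 578.44907547 -230.26895646  152.        ] [329.43274854 185.73099415] [  0   7  21  19 171] (array([ 604.2604129 , -215.45124682,  188.9608375 ]), np.float64(30.703335556406724))
```

View pics/z7.png

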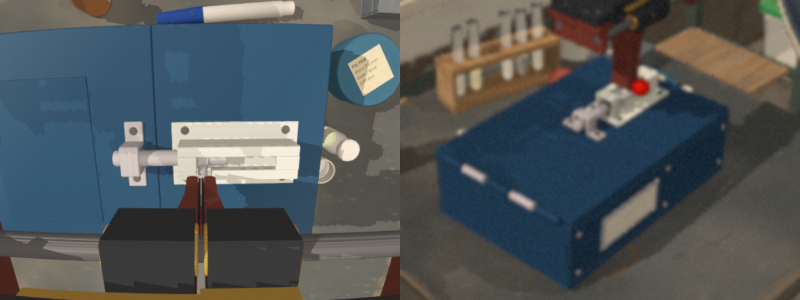

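The handle is tipped about halfway, with the knob at (640,87) in the scene half. I'll rise, go over the knob and press down.

servo_tool:
  offset:
    - [0.2, 0, 1.4]
    - [0, 0, 1.4]
    - [-1.4, -0.1, 0]
    - [-1.4, -0.1, 0]
    - [0, 0, -0.6]
    - [0, 0, -0.6]
    - [-0.1, 0, -0.4]
    - [-0.1, 0, -0.4]
    - [-0.2, 0, -0.4]
    - [-0.2, 0, -0.4]
    - [-0.2, 0, -0.4]
    - [0, 0, -0.4]
  twist:
    - [0, 0, 0]
    - [0, 0, 0]
    - [0, 0, 0]
    - [0, 0, 0]
    - [0, 0, 0]
    - [0, 0, 0]
    - [0, 0, 0]
    - [0, 0, 0]
    - [0, 0, 0]
    - [0, 0, 0]
    - [0, 0, 0]
    - [0, 0, 0]
  gripper: [-1, -1, -1, -1, -1, -1, -1, -1, -1, -1, -1, -1]

```text
clock: 11.15
position: [530.0, -227.2, 136.9]
orientation: [-0.0, 0.999, 0.041, -0.0]
ft_force: [-0.5, 0.6, -0.1]
grip_width: 0.5
```

servo_tool:
  offset:
    - [0, 0, -0.3]
    - [0, 0, -0.2]
    - [0, 0, 0]
  twist:
    - [0, 0, 0]
    - [0, 0, 0]
    - [0, 0, 0]
  gripper: [-1, -1, -1]

```text
clock: 11.4
position: [530.1, -227.2, 131.8]
orientation: [-0.0, 0.999, 0.041, -0.0]
ft_force: [0.6, 0.8, 0.1]
grip_width: 0.5
```

servo_tool:
  offset:
    - [0, 0, -0.1]
    - [0, 0, -0.1]
    - [0, 0, -0.1]
    - [0, 0, 0]
    - [0, 0, 0]
  twist:
    - [0, 0, 0]
    - [0, 0, 0]
    - [0, 0, 0]
    - [0, 0, 0]
    - [0, 0, 0]
  gripper: [-1, -1, -1, -1, -1]

```text
clock: 11.82
position: [530.3, -227.4, 129.7]
orientation: [0.0, 0.999, 0.041, 0.0]
ft_force: [-0.6, -0.3, 0.2]
grip_width: 0.4
```

servo_tool:
  offset:
    - [0, 0, -0.1]
    - [0, 0, -0.1]
    - [0, 0, 0]
    - [0, 0, 0]
  twist:
    - [0, 0, 0]
    - [0, 0, 0]
    - [0, 0, 0]
    - [0, 0, 0]
  gripper: [-1, -1, -1, -1]

```text
clock: 12.15
position: [530.4, -227.5, 129.1]
orientation: [0.0, 0.999, 0.041, 0.001]
ft_force: [-1.2, 0.9, 5.5]
grip_width: 0.7
```

```bash
python3 look.py z8
```

```text
[ 530.40347675 -227.46944686  129.05148132] [-1.21228677  0.88336612  5.51650829]
[329.52105263 295.04      ] [298 275  52  53 950] [ 551.48349373 -228.9226905   152.        ] [341.61780105 198.76439791] [  9  19  26  20 191] (array([ 569.08074796, -216.76260029,  169.99698581]), np.float64(28.794331896161136))
```

View pics/z8.png

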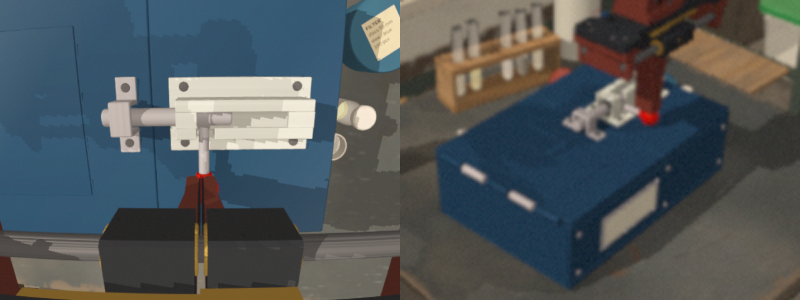

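The handle is down at its stop: tip z is 115 at 5.5 N, which matches the expected knob top of 115.5. I'll retreat and verify.

servo_tool:
  offset:
    - [0, 0, 0.5]
    - [0, 0, 1.5]
    - [0, 0, 2.5]
    - [0, 0, 2.5]
    - [0, 0, 2.5]
    - [-2, -2, 0.5]
    - [-3, -3, 0]
    - [-3, -3, 0]
    - [-3, -3, 0]
    - [-3, -3, 0]
    - [0, -3, 0]
    - [0, -3, 0]
  twist:
    - [0, 0, 0]
    - [0, 0, 0]
    - [0, 0, 0]
    - [0, 0, 0]
    - [0, 0, 0]
    - [0, 0, 0]
    - [0, 0, 0]
    - [0, 0, 0]
    - [0, 0, 0]
    - [0, 0, 0]
    - [0, 0, 0]
    - [0, 0, 0]
  gripper: [-1, -1, -1, -1, -1, -1, -1, -1, -1, -1, -1, -1]

```text
clock: 13.25
position: [390.7, -426.8, 228.4]
orientation: [0.001, 0.999, 0.04, 0.0]
ft_force: [1.0, 0.5, 0.6]
grip_width: 0.3
```

servo_tool:
  offset:
    - [0, 0, 0]
    - [0, 0, 0]
    - [0, 0, 0]
  twist:
    - [0, 0, 0]
    - [0, 0, 0]
    - [0, 0, 0]
  gripper: [-1, -1, -1]

```text
clock: 13.5
position: [392.5, -424.7, 227.4]
orientation: [-0.0, 0.999, 0.041, -0.0]
ft_force: [0.4, 0.3, -0.4]
grip_width: 0.6
```

Run:
```python
from h import *
from station import camera,ctrl
a=camera('scene');b=camera('top')
ka,sa=red(a['img'],(340,180,380,240));kb,sb=red(b['img'],(375,210,435,260))
print(sa,sb,'knob',tri(ray(a,ka),ray(b,kb)),plane(b,kb,106),ctrl.observe()['ft_force'])
cv2.imwrite('pics/z9.png',np.hstack([cv2.resize(c['img'][y:y+150,x:x+200],(400,300),interpolation=2) for c,x,y in((b,280,150),(a,240,170))]))
```

```text
[19 44 10  8 64] [16 29 10 11 85] knob (array([ 529.34012374, -229.04345967,  105.64362374]), np.float64(0.12043789428522242)) [ 529.27823806 -229.03171442  106.        ] [0.10997636 1.01216578 0.17812041]
```

View pics/z9.png

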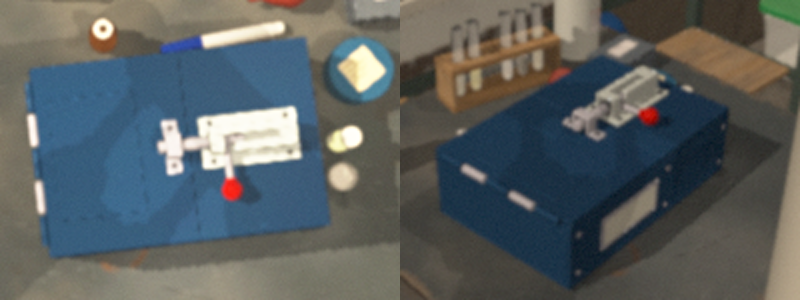

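The knob measures z = 105.6, which is fully down. The hatch is flush, the rod is through the staple, and the box corners (31,68), (305,38), (328,227), (50,257) have not moved. The bystanders are also unmoved.

```bash
python3 -c "
from station import workorder
print(workorder.finish_job())"
```

```text
the job is handed in; nothing more can be done
None
```

The lockbox is shut and bolted, the handle lies down in the side notch, and the job is handed in at about 13.6 s of the 64 s allowed. `finish_job` reports no verdict, so the result rests on my own checks.

- **Hatch:** I pressed it down with shut fingertips until it hit a hard stop, with tip height 92.2 mm at about 14 N. It still looks flush in the last picture.
- **Bolt:** I pushed the knob along its slot to the end stop, where the force reached 8.7 N with no further motion. The rod is seen through the staple.
- **Handle:** I tipped it from behind, then pressed from above to its stop at 5.5 N. The knob triangulates to z = 105.6 mm, against about 106 mm expected when fully down.
- **Box and bystanders:** In the last top view the box corners are where they were at the start, and the bystanders look unmoved. The robot was clear and touching nothing.

Two measurements along the way were wrong, and I did not use them:
- My first reading of the hatch's near corner gave 0.19 rad, because I had picked the wrong pixel. The far corner gave 0.44 rad.
- Some two-view knob estimates failed while the fingers were close, because the red colour mask also picked up the fingers.

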